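# Turn the die carriage end for end

### The arm

A 7-joint arm with a two-finger parallel gripper is mounted at the origin on a cart in front of the work surface, level with it; the furniture and walls round the work are solid. World frame = base frame: x ahead of the robot, y to its left, z up, the work surface at z = 0. Lengths are in m, angles in rad, forces in N, time in s.
With the tool pointing down it reaches from about 0.35 to 0.9 m from the base axis. Payload 19.9 kg.
Tool frame: the origin (TCP) lies midway between the tips of the shut fingers; the grasp point (between the pads) lies 19 mm behind it; z points along the fingers, y is the line along which they close (so a half turn about z gives the same grasp; the last joint's range is limited). The gripper opens to 85 mm and grips with 20 to 120 N. Pads are 22 mm wide; open, the fingers measure 114 mm over their backs; the gripper's body (76 mm by 85 mm) begins 54 mm behind the grasp point. The pads swing forward as they close: fully open they stand 13 mm farther back than shut.
Start: joints at [-1.192, 0.417, -0.01, 1.614, 0.005, 1.111, -0.053], TCP at [0.255, 0.57, 0.231] pointing down, gripper open.
Joint ranges: [-2.81, 2.81], [-0.39, 2.02], [-1.27, 1.25], [0.06, 2.57], [-1.19, 4.33], [0.19, 2], [-2.82, 2.82]. Speed limits (rad/s): [1.89, 1.89, 2.39, 2.39, 3.01, 3.01, 3.01].

### API

Orientations are given as [roll, pitch, yaw] about the fixed x, y, z axes, in that order (R = Rz(yaw) Ry(pitch) Rx(roll)).
In Python, from plant import sensors, eyes, sign_off gives the robot as it stands. The module is installed in compiled form; this text tells all that it offers.
- The arm moves only by the tool play_rows, never from a script. Its argument "series" is text: rows parted by semicolons, each of 7 numbers parted by spaces: the shift along the world's x, y, z in cm, then the turn, a rotation vector about the world's x, y, z in degrees, then the opening, from 0 (shut) to 1 (fully open). In form: dx dy dz rx ry rz jaw; .... A call has 1 to 20 rows; each row shifts and turns the commanded pose from where the row before left it; what a row does not reach is not made up. A row lasts 1/10 s, in which the tool goes at most 50 mm and 8.59 degrees, less where a joint would pass 70% of its speed; a pose out of reach is approached as far as the arm can. A call is refused whole if a number of a shift passes 5 or a number of a turn 8.59, either way. A call with a gripper value outside its range is refused whole. The fingers move at their own pace and stop on an object; "grip_force" is the grip in N (left out, the last holds). Time passes only in rows, so rows that do not move let the fingers close. It gives the time, the measured TCP pose, the force, the opening and the grip force at its end, in the units of the state.
- sensors.observe(): the state, without advancing time (a new reading comes with each control period).
- eyes.get_image(name): name is "scene" or "top" or "wrist"; returns a dict with "image" (400x640x3 uint8, red, green, blue), "camera_matrix" (3x3 intrinsics, pixels), "k1" (the pictures are not rectified: a ray, as slopes to the right and down, at radius r is drawn at 1 + k1 r^2 times it, then the intrinsics apply), "pose" (4x4, takes a point from camera to world coordinates). Camera axes: x right, y down, z forward; pixel columns grow to the right and rows downward; lengths in m; the calibration is good to about 2 mm. A picture is of the moment at which its call begins. There is no depth.
- sign_off(): hands the job in; it is judged then, once.
The state is a dict: "time_s": time; "joints": joint angles; "qvel": joint speeds; "tau": joint torques, N m; "eef_pos": TCP position; "orientation": TCP orientation; "force": force on the tool from outside, world axes, zero at the start; "wrist_torque": the same for the moment, N m; "opening": finger opening in m; "grip_force": force on a finger pad.
Only numpy, scipy, OpenCV 4.12 (cv2) and the standard library are available. Lean on these libraries where they do the work, as an engineer would, in place of code of your own. Each camera call takes 0.05 s, during which the arm holds its last target. There are 200 camera calls.

### The job

The die carriage sits in its nest the wrong way round, with the notched die next to the turntable. Line the turntable up with the nest, draw the carriage out onto the middle of it, swing it round, and push the carriage back fully home against the back stop, so that the flat-topped ridged die is now next to the turntable and the notched one deep in the nest. Slide the carriage, do not lift it, and leave the bottles and other things round about standing where they are.

Things in the scene. Friction and masses are not known exactly. Their poses are not given: they have to be found in the camera images.
- turner: Die turner bolted to the bench: a round turntable and beside it a straight nest (slot) in line with its pivot. Origin on the bench under the pivot; +x points from the pivot into the nest, z up. Turntable top and nest floor are both 12 mm above the bench: the carriage's running surface.
- nest_mouth (a point): Middle of the nest's mouth, on its floor, 104 mm from the pivot. From here the nest runs 142 mm along the turner's +x to its back stop. It is 80 mm wide between walls with rounded noses; gib strips on the walls (tops 36 mm above the bench) overhang the carriage's runners, leaving 66 mm open above, so the carriage can only slide along x.
- pivot (a point): Centre of the turntable, on its top face, 12 mm above the bench (on the turner's x = y = 0).
- home (a point): Where the centre of the carriage lies when it is fully home in the nest against the back stop: 176 mm from the pivot along the turner's +x axis.
- turntable (a joint): Turntable angle, rad, growing anticlockwise from above. Solid stops at 0 and 3.1416; at both its rails are in line with the nest. Stays where left; about 2 N at a post turns it. Disc 98 mm radius; two rails 108 mm long, tops 24 mm above the bench, 81 mm apart, open at both ends. The carriage swings clear of the nest if within 15 mm of the disc's middle.
- post_a (a point): Drive post a: round steel post on the turntable, 16 mm diameter, 74 mm from the pivot, top 64 mm above the bench; this point is on its axis, 44 mm above the bench. At angle 0 it is on the turner's +y side, at a half turn on the -y side; on the way it passes the side away from the nest.
- post_b (a point): Drive post b, alike and opposite to post a: on the turner's -y side at 0, on the +y side at a half turn; on the way it passes the side next to the nest.
- carriage_center (a point): Die carriage: flat sled 140 mm long (its x), 76 mm wide, on two round-nosed runners, about 0.5 kg, 2 to 7 N to slide. Deck top 26 mm above the bench. A dark die stands on each end, tops 46 mm above the bench; the deck between them is free from x = -39 to +29 mm, room for a fingertip. Point: its middle, 7 mm above its underside; +x towards the ridged die.
- notched_end (a point): Centre of the die with the V notch in its top: 50 mm wide, 22 mm along the carriage, 50 mm from the carriage's middle on its -x side. At the start this die is at the end of the nest next to the turntable.
- ridged_end (a point): Centre of the flat-topped die with sloping flanks (no notch): 55 mm wide, 34 mm along the carriage, 46 mm from the carriage's middle on its +x side. At the start it is deep in the nest.
- glue_bottle: Glue bottle standing near the turntable on the side away from the nest, 53 mm diameter, 156 mm high; origin at the centre of its foot. A bystander.
- oil_can: Red pump oil can standing behind the nest's back stop, 64 mm body, 165 mm high to its spout; origin near the centre of its foot. A bystander.
- spray_can: Spray can standing beside the nest (its -y side), 59 mm diameter, 198 mm high; origin at the centre of its foot. A bystander.
- packer_short: Hardwood packer lying along the other side of the nest, 48 x 175 x 27 mm; origin at the centre of its underside. A bystander.
- rule_piece3: Bent steel rule offcut standing on edge near the turntable, 41 x 96 x 24 mm; origin at the centre of its underside. A bystander.
- marker_pen: Marker pen lying near the turntable, 122 mm long, 16 mm thick; origin at the centre of its underside. A bystander.
- masking_tape: Roll of masking tape lying flat, 110 mm diameter, 24 mm high; origin at the centre of its underside. A bystander.
- carriage: The same carriage as one object; origin at the middle of its underside, +x towards the ridged die.

How it is judged:
On the way, in this order (a step that is already met when the one before it is completed fails the run):
1. the carriage, the notched die still away from the nest, stands on the middle of the turntable (within 25 mm) (x of carriage_center in the frame of turner between -0.025 and 0.025 m and y of carriage_center in the frame of turner between -0.025 and 0.025 m and x of notched_end in the frame of turner below -0.02 m), for 0.1 s.
2. it stands on the turntable turned end for end, with the notched die towards the nest (x of carriage_center in the frame of turner between -0.025 and 0.025 m and y of carriage_center in the frame of turner between -0.025 and 0.025 m and x of notched_end in the frame of turner above 0.035 m), for 0.1 s.
At the end, for the whole second after the job is handed in: The carriage rests fully home in the nest (its centre within 5 mm of home, in line within 0.06 rad) with the notched die deep in the nest and the ridged die next to the turntable (distance between carriage_center and home below 0.005 m and x of notched_end in the frame of turner above 0.2 m and x of ridged_end in the frame of turner below 0.15 m and angle between the x axis of carriage and the x axis of turner, either way round below 0.06 rad and linear speed of carriage below 0.01 m/s); the robot touches nothing.
It fails at once if the carriage is lifted more than 12 mm off its running surface, or falls off it (height (world z) of carriage_center above 0.031 m or height (world z) of carriage_center below 0.012 m).
It fails at once if the glue bottle, oil can or spray can is shoved more than 30 mm or knocked over (distance of any of glue_bottle, oil_can, spray_can from where it was at the start of the episode above 0.03 m or angle between any of glue_bottle, oil_can, spray_can's own z axis and vertical above 0.5 rad).
It fails at once if the packer, rule piece, marker pen or masking tape is shoved more than 30 mm (distance of any of packer_short, rule_piece3, marker_pen, masking_tape from where it was at the start of the episode above 0.03 m).
It also fails if it takes over 61 s, if anything falls off the work surface, if the arm or the gripper's body presses on something with over 40 N, if the wrist force passes 120 N, or if a joint passes its speed limit or range.

## Working session

There is one attempt and no reset: what is moved stays moved. The work goes in short steps, Python scripts to look and compute and a tool call to move; the robot and the scene stay as the last step left them, time stands still between calls to the robot, and variables do not carry over. Pictures are saved under pics/ and viewed, at most 10 in all, crops included, and the job is handed in when it is done.

Besides the shell and the picture viewer there is one more tool, called after "Call:" as name(argument=value, ...) on one line, values as JSON. play_rows: Moves the arm, as the interface text tells. Its arguments: {"type":"object","properties":{"series":{"type":"string"},"grip_force":{"type":"number"}},"required":["series"]}

```bash
mkdir -p pics
cat > h.py <<'E'
import numpy as np, cv2
from plant import sensors, eyes, sign_off
def grab(n,fn=None):
    d=eyes.get_image(n); np.savez(f'{n}.npz',**d)
    if fn: cv2.imwrite('pics/'+fn,d['image'][...,::-1])
    return d
def load(n): return dict(np.load(f'{n}.npz'))
def ray(d,u,v):
    K=d['camera_matrix'];k=float(d['k1'])
    p=np.array([(u-K[0,2])/K[0,0],(v-K[1,2])/K[1,1]]);s=p.copy()
    for _ in range(20): s=p/(1+k*(s@s))
    T=d['pose'];return T[:3,3],T[:3,:3]@np.array([s[0],s[1],1])
def onz(d,u,v,z):
    o,r=ray(d,u,v);return o+r*(z-o[2])/r[2]
def proj(d,P):
    T=d['pose'];c=T[:3,:3].T@(np.array(P)-T[:3,3]);s=c[:2]/c[2]
    s=s*(1+float(d['k1'])*(s@s));K=d['camera_matrix'];return K[0,0]*s[0]+K[0,2],K[1,1]*s[1]+K[1,2]
E
python3 - <<'E'
from h import *
for n in('top','scene'):
    d=grab(n,n+'0.png');print(n,d['pose'].round(3).tolist(),d['camera_matrix'].tolist(),d['k1'])
print(sensors.observe())
E
```

```text
top [[-0.023, -0.985, 0.173, 0.399], [-0.999, 0.018, -0.028, -0.047], [0.024, -0.174, -0.984, 1.003], [0.0, 0.0, 0.0, 1.0]] [[405.912384320174, 0.0, 323.3654267288526], [0.0, 405.912384320174, 205.94179399872743], [0.0, 0.0, 1.0]] -0.10465217884791933
scene [[0.535, -0.47, 0.702, -0.38], [-0.844, -0.274, 0.46, -0.693], [-0.024, -0.839, -0.544, 0.828], [0.0, 0.0, 0.0, 1.0]] [[514.7619103425054, 0.0, 315.51697084968805], [0.0, 514.7619103425054, 210.89691589746363], [0.0, 0.0, 1.0]] -0.1419706452074061
{'time_s': 0.1, 'joints': array([-1.19151552,  0.41793221, -0.01032055,  1.61410453,  0.00468978,
        1.11067124, -0.05299608]), 'qvel': array([ 0.00102614, -0.00146371,  0.0011313 , -0.00023031,  0.00017673,
        0.00095481, -0.00040734]), 'tau': array([ 8.34294151e-04, -8.65827942e+01,  6.79579116e-01, -4.35635698e+01,
        1.91855634e-02,  4.98543071e-03,  6.02940486e-05]), 'eef_pos': array([0.25516814, 0.57020785, 0.23071552]), 'orientation': array([-3.14050356e+00,  6.87841566e-05,  2.72083525e+00]), 'force': array([-0.19461553, -0.25956056,  0.03171764]), 'wrist_torque': array([-0.02356424, -0.05765491, -0.01194708]), 'grip_force': 0.0, 'opening': 0.08542235081588034}
```

View pics/top0.png

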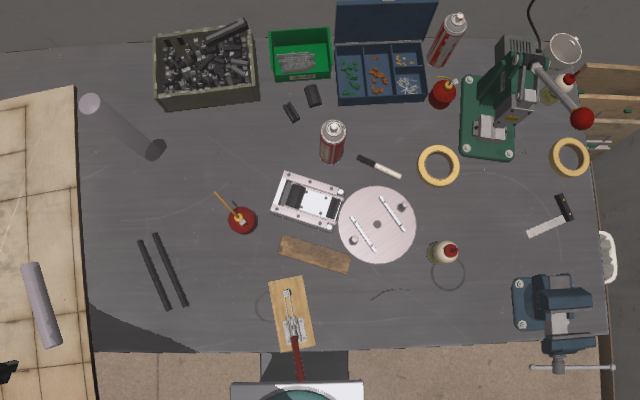

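View pics/scene0.png

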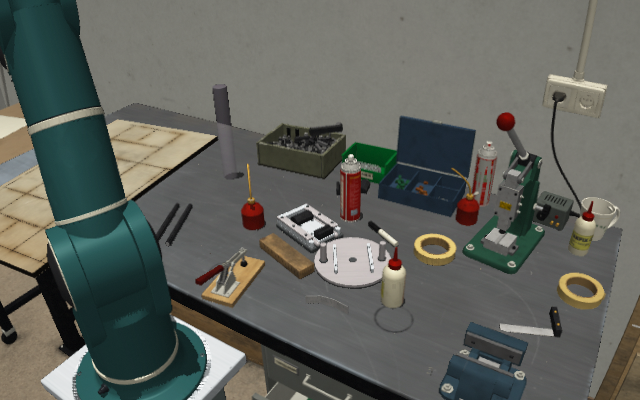

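The top view shows the disc at about (377,224), with the nest to its left and slightly up (centre about (308,200)). The rails stand diagonally, with posts near (353,240) and (401,209). The spray can is at (332,140), the glue bottle at (443,252) and the oil can at (241,218). I'll measure the disc and enlarge a crop.

Run:
```python
from h import *
d=load('top');im=d['image']
c=im[160:280,230:470][...,::-1]
cv2.imwrite('pics/crop0.png',cv2.resize(c,None,fx=3.3,fy=3.3,interpolation=cv2.INTER_CUBIC))
hsv=cv2.cvtColor(im,cv2.COLOR_RGB2HSV)
m=((hsv[...,2]>140)&(hsv[...,1]<50)).astype(np.uint8)
m[:, :338]=0;m[:,425:]=0;m[:180]=0;m[270:]=0
cs,_=cv2.findContours(m,cv2.RETR_EXTERNAL,cv2.CHAIN_APPROX_NONE)
c=max(cs,key=cv2.contourArea)[:,0]
P=np.array([onz(d,u,v,.012)[:2] for u,v in cv2.convexHull(c)[:,0]])
A=np.c_[2*P,np.ones(len(P))]
s=np.linalg.lstsq(A,(P**2).sum(1),rcond=None)[0]
r=np.hypot(*(P-s[:2]).T);print('disc',s[:2],r.mean(),r.min(),r.max())
for u,v in[(377,224)]:print(onz(d,u,v,.012))
```

```text
disc [ 0.52685712 -0.20692019] 0.09763214276810821 0.09719368167685484 0.09822129658808425
[ 0.52640708 -0.20701855  0.012     ]
```

View pics/crop0.png

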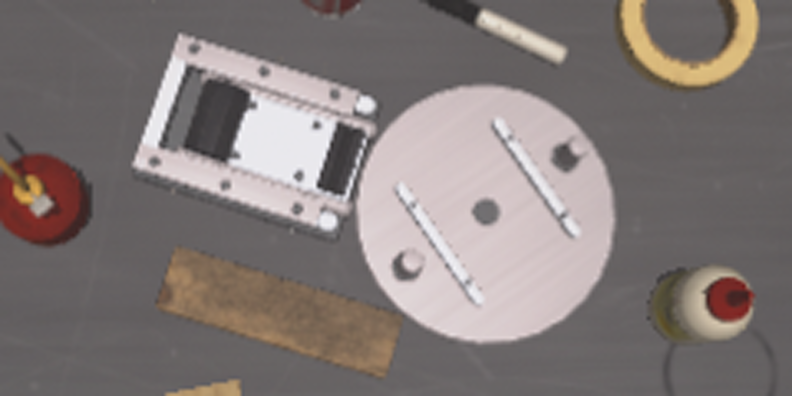

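Run:
```python
from h import *
d=load('top')
f=lambda u,v,z:onz(d,230+(u+.5)/3.3-.5,160+(v+.5)/3.3-.5,z)[:2]
pv=np.array([.5268,-.2069])
A=np.array([f(*p,.036) for p in[(193,47),(264,71),(334,94)]]);B=np.array([f(*p,.036) for p in[(154,160),(225,184),(297,208)]])
for L in(A,B):
    v=L[0]-L[2];print('dir',np.degrees(np.arctan2(v[1],v[0])))
mid=(A+B)/2
for q in mid: w=q-pv;print('mid',q,np.hypot(*w),np.degrees(np.arctan2(w[1],w[0])))
v=A[1]-B[1];print('across',np.hypot(*v),np.degrees(np.arctan2(v[1],v[0])))
for p in[(577,146),(413,258)]:
    w=f(*p,.064)-pv;print('post',w+pv,np.hypot(*w),np.degrees(np.arctan2(w[1],w[0])))
for a,b in[((498,124),(575,233)),((401,188),(478,299))]:
    v=f(*a,.024)-f(*b,.024);print('rail',np.hypot(*v),np.degrees(np.arctan2(v[1],v[0])))
for n,p,z in[('ridge',(222,120),.046),('notch',(344,158),.046),('glue',(728,298),.156),('pack1',(178,250),.027),('pack2',(400,325),.027),('pack3',(385,376),.027),('pack4',(158,303),.027),('pen',(560,55),.016)]:
    q=f(*p,z);w=q-pv;print(n,q,np.hypot(*w),np.degrees(np.arctan2(w[1],w[0])))
print('spray',onz(d,334,126,.198),'oil',onz(d,241,218,.05))
```

```text
dir 70.11555912280815
dir 70.2197559672616
mid [0.60899798 0.0245642 ] 0.24562610476417535 70.44894034412611
mid [ 0.59001593 -0.02753701] 0.19017711501695134 70.58515082089598
mid [ 0.57151862 -0.07935449] 0.13515773570099618 70.67886724727074
across 0.0893017619306869 -19.525908543493816
post [ 0.56645267 -0.26662106] 0.07168639755390524 -56.41724550479448
post [ 0.48839205 -0.14525894] 0.07262775953334957 121.92663628470947
rail 0.09917764583294977 32.836589246738264
rail 0.09921560125286204 32.87797577413421
ridge [ 0.59357435 -0.0113323 ] 0.20665318660420323 71.14811849100265
notch [ 0.56387359 -0.09948158] 0.11363612433771376 70.95878133904698
glue [ 0.44913523 -0.33825835] 0.152600234481193 -120.5934259508995
pack1 [0.50118805 0.0226171 ] 0.23094170789942212 96.36732824437729
pack2 [ 0.44327332 -0.13796944] 0.10829647961194026 140.46877852634287
pack3 [ 0.40681151 -0.12592136] 0.14475765604258525 145.98510792009264
pack4 [0.46282739 0.03741772] 0.2525542373411569 104.67302094033204
pen [ 0.64595127 -0.26884831] 0.13429303436637446 -27.470513211123986
spray [ 0.71130836 -0.09617801  0.198     ] oil [0.54201424 0.12180108 0.05      ]
```

Call:
play_rows(series="1.28 -3.97 0 0 0 -1.83 0.6;1.28 -3.97 0 0 0 -1.83 0.6;1.28 -3.97 0 0 0 -1.83 0.6;1.28 -3.97 0 0 0 -1.83 0.6;1.28 -3.97 0 0 0 -1.83 0.6;1.28 -3.97 0 0 0 -1.83 0.6;1.28 -3.97 0 0 0 -1.83 0.6;1.28 -3.97 0 0 0 -1.83 0.6;1.28 -3.97 0 0 0 -1.83 0.6;1.28 -3.97 0 0 0 -1.83 0.6;1.28 -3.97 0 0 0 -1.83 0.6;1.28 -3.97 0 0 0 -1.83 0.6;1.28 -3.97 0 0 0 -1.83 0.6;1.28 -3.97 0 0 0 -1.83 0.6;1.28 -3.97 0 0 0 -1.83 0.6;1.28 -3.97 0 0 0 -1.83 0.6;1.28 -3.97 0 0 0 -1.83 0.6;1.28 -3.97 0 0 0 -1.83 0.6;0 0 0 0 0 0 0.6;0 0 0 0 0 0 0.6", grip_force=20)

```text
time_s: 2.1
eef_pos: [0.4854, -0.1448, 0.2308]
orientation: [-3.14, -0.0, 2.144]
force: [0.1, 0.8, -0.1]
opening: 0.0516
grip_force: 0.0
```

Run:
```python
from h import *
d=grab('wrist','w1.png');print(d['pose'].round(3).tolist())
for P in[(.4866,-.1448,.064),(.5268,-.2069,.012)]:print(proj(d,P))
```

```text
[[0.84, 0.52, 0.152, 0.446], [0.542, -0.806, -0.238, -0.084], [-0.002, 0.282, -0.959, 0.373], [0.0, 0.0, 0.0, 1.0]]
(np.float64(312.27331687669107), np.float64(179.74605514826874))
(np.float64(312.20050701079845), np.float64(233.17892349853363))
```

View pics/w1.png

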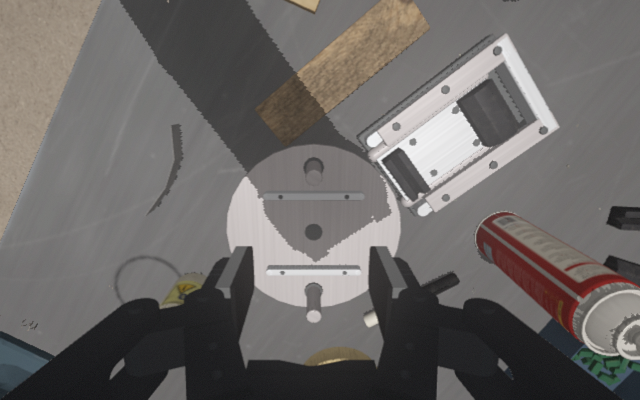

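```bash
cat > arc.py <<'E'
import sys,numpy as np
x,y,yaw,p1,n=map(float,sys.argv[1:6]);jaw=sys.argv[6];n=int(n)
pv=np.array([.5268,-.2069]);q=np.array([x,y]);p0=np.degrees(np.arctan2(*(q-pv)[::-1]))
p1u=p1; dy=(p1u-np.degrees(yaw)+90)%180-90 if n<15 else None
ph=np.linspace(p0,p1,n+1)[1:]; out=[]
tot=dy if dy is not None else p1-p0
for p in ph:
    t=pv+.074*np.array([np.cos(np.radians(p)),np.sin(np.radians(p))]);s=np.round((t-q)*100,2);q=q+s/100
    out.append(f'{s[0]} {s[1]} 0 0 0 {tot/n:.2f} {jaw}')
print(';'.join(out),p0,tot)
E
python3 arc.py .4854 -.1448 2.144 162.5 10 0.3
```

```text
-0.37 -0.34 0 0 0 3.97 0.3;-0.39 -0.32 0 0 0 3.97 0.3;-0.36 -0.35 0 0 0 3.97 0.3;-0.34 -0.37 0 0 0 3.97 0.3;-0.32 -0.39 0 0 0 3.97 0.3;-0.28 -0.41 0 0 0 3.97 0.3;-0.26 -0.43 0 0 0 3.97 0.3;-0.23 -0.44 0 0 0 3.97 0.3;-0.2 -0.46 0 0 0 3.97 0.3;-0.17 -0.47 0 0 0 3.97 0.3 123.69006752597983 39.657848723951474
```

Call:
play_rows(series="0 0 -2.5 0 0 0 0.6;0 0 -2.5 0 0 0 0.6;0 0 -2.5 0 0 0 0.6;0 0 -2.5 0 0 0 0.6;0 0 -2.5 0 0 0 0.6;0 0 -2.5 0 0 0 0.6;0 0 -2.5 0 0 0 0.6;0 0 -2.5 0 0 0 0.6;0 0 0 0 0 0 0.3;0 0 0 0 0 0 0.3;0 0 0 0 0 0 0.3;0 0 0 0 0 0 0.3")

```text
time_s: 3.35
eef_pos: [0.4864, -0.144, 0.0324]
orientation: [3.14, 0.001, 2.146]
force: [0.8, 0.2, -0.6]
opening: 0.0253
grip_force: 0.0
```

Call:
play_rows(series="-0.37 -0.34 0 0 0 3.97 0.3;-0.39 -0.32 0 0 0 3.97 0.3;-0.36 -0.35 0 0 0 3.97 0.3;-0.34 -0.37 0 0 0 3.97 0.3;-0.32 -0.39 0 0 0 3.97 0.3;-0.28 -0.41 0 0 0 3.97 0.3;-0.26 -0.43 0 0 0 3.97 0.3;-0.23 -0.44 0 0 0 3.97 0.3;-0.2 -0.46 0 0 0 3.97 0.3;-0.17 -0.47 0 0 0 3.97 0.3;0 0 0 0 0 0 0.3;0 0 0 0 0 0 0.3")

```text
time_s: 4.55
eef_pos: [0.4567, -0.1839, 0.0317]
orientation: [3.142, 0.001, 2.836]
force: [0.2, 1.0, 0.4]
opening: 0.0253
grip_force: 0.0
```

Call:
play_rows(series="-0.05 -0.2 0 0 0 0 0.3;-0.05 -0.2 0 0 0 0 0.3;0 0 0 0 0 0 0.3")

```text
time_s: 4.85
eef_pos: [0.4562, -0.1858, 0.0314]
orientation: [3.139, -0.001, 2.84]
force: [3.6, 15.1, 5.8]
opening: 0.0259
grip_force: 7.2
```

Call:
play_rows(series="-0.05 -0.15 0 0 0 0 0.3;0 0 0 0 0 0 0.3")

```text
time_s: 5.05
eef_pos: [0.4562, -0.1859, 0.0314]
orientation: [3.138, -0.001, 2.841]
force: [5.8, 22.3, 7.2]
opening: 0.0258
grip_force: 11.8
```

Run:
```python
from h import *
d=load('top');w=load('wrist')
e=np.array([.339,.941]);n=np.array([-.941,.339]);pv=np.array([.5268,-.2069])
f=lambda u,v,z:onz(d,230+(u+.5)/3.3-.5,160+(v+.5)/3.3-.5,z)[:2]
for nm,p in[('ridge inner',(246,128)),('notch inner',(327,152)),('notch outer',(362,165)),('ridge outer',(190,112)),('grey outer',(168,105))]:
  for z in(.026,.046): q=f(*p,z)-pv;print(nm,z,q@e,q@n)
for nm,p in[('W ridge inner',(466,119)),('W notch inner',(428,190) ),('W notch outer',(386,160)),('W ridge outer',(520,100)),('W notch in mid',(408,155)),('W ridge in mid',(470,125))]:
  for z in(.026,.046): q=onz(w,*p,z)[:2]-pv;print(nm,z,q@e,q@n)
im=w['image'][20:220,350:570][...,::-1];cv2.imwrite('pics/w1c.png',cv2.resize(im,None,fx=3,fy=3,interpolation=cv2.INTER_CUBIC))
```

```text
ridge inner 0.026 0.18987854828181913 -0.0001126735937470041
ridge inner 0.046 0.18818611641342212 0.0034495980461000625
notch inner 0.026 0.1271485716711165 -0.002302691598815207
notch inner 0.046 0.12673991797280582 0.0013043990806506462
notch outer 0.026 0.09949230814540548 -0.001369859287683404
notch outer 0.046 0.09964964393567377 0.0022181408417442875
ridge outer 0.026 0.23328470705070245 0.0018306132142322904
ridge outer 0.046 0.23070396177800415 0.005353115204589724
grey outer 0.026 0.2505732665892575 0.002083541245818529
grey outer 0.046 0.2476387084104015 0.0056008670269200745
W ridge inner 0.026 0.19686272927217124 0.00874677969281608
W ridge inner 0.046 0.1906236929765902 0.01501072968148102
W notch inner 0.026 0.12868783181094726 -0.030193434125196126
W notch inner 0.046 0.12637651778416545 -0.021686043359054333
W notch outer 0.026 0.11147536275071213 0.02261857229506305
W notch outer 0.046 0.11015570108493833 0.028083334448601557
W ridge outer 0.026 0.24781107239383196 -0.007369289479093802
W ridge outer 0.046 0.23863677767778632 -0.00017685340347832102
W notch in mid 0.026 0.1320431866794714 0.013361764066255695
W notch in mid 0.046 0.12953856246774476 0.01935983353923629
W ridge in mid 0.026 0.19707816547461654 0.0012994968128742113
W ridge in mid 0.046 0.19082671737349768 0.00799250294828646
```

View pics/w1c.png

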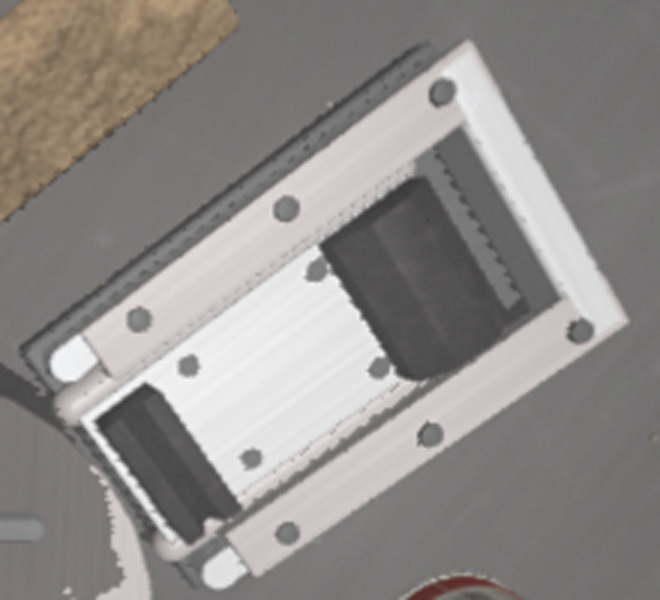

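Call:
play_rows(series="0.2 0.5 0 0 0 0 0.3;0 0 3 0 0 0 0.3;0 0 3 0 0 0 0.3;0 0 1 0 0 0 0.3;2.5 2.5 0 0 0 0 0;2.5 2.5 0 0 0 0 0;2.5 2.5 0 0 0 0 0;2.5 2.5 0 0 0 0 0;2.5 2.5 0 0 0 0 0;0 0 0 0 0 0 0;0 0 0 0 0 0 0")

```text
time_s: 6.15
eef_pos: [0.5819, -0.059, 0.1006]
orientation: [-3.141, -0.001, 2.839]
force: [-1.5, -1.0, -0.4]
opening: -0.0003
grip_force: 0.0
```

Call:
play_rows(series="-0.1 0.2 -2 0 0 0 0;0 0 -2 0 0 0 0;0 0 -2 0 0 0 0;0 0 -0.7 0 0 0 0;0 0 -0.2 0 0 0 0;0 0 0 0 0 0 0")

```text
time_s: 6.75
eef_pos: [0.581, -0.0579, 0.0327]
orientation: [-3.141, 0.0, 2.838]
force: [-0.7, 0.8, 0.8]
opening: 0.0006
grip_force: 0.0
```

Call:
play_rows(series="-0.34 -0.94 0 0 0 0 0;-0.34 -0.94 0 0 0 0 0;-0.34 -0.94 0 0 0 0 0;-0.34 -0.94 0 0 0 0 0;-0.34 -0.94 0 0 0 0 0;-0.34 -0.94 0 0 0 0 0;-0.34 -0.94 0 0 0 0 0")

```text
time_s: 7.45
eef_pos: [0.5569, -0.124, 0.0323]
orientation: [3.142, 0.0, 2.839]
force: [2.2, 3.9, 3.5]
opening: -0.0001
grip_force: 2.2
```

Run:
```python
from h import *
d=grab('top');im=d['image'][160:280,230:470][...,::-1]
cv2.imwrite('pics/c2.png',cv2.resize(im,None,fx=3.3,fy=3.3,interpolation=cv2.INTER_CUBIC))
```

```text
(no output)
```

View pics/c2.png

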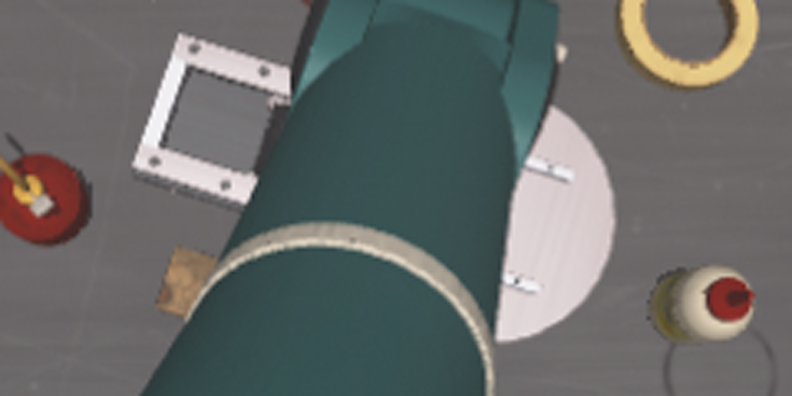

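The arm hides part of the view, but the rails are in line with the nest and the carriage has left the back of it. I'll keep drawing it out.

Call:
play_rows(series="-0.34 -0.94 0 0 0 0 0;-0.34 -0.94 0 0 0 0 0;-0.34 -0.94 0 0 0 0 0;-0.34 -0.94 0 0 0 0 0;-0.34 -0.94 0 0 0 0 0;-0.34 -0.94 0 0 0 0 0;-0.34 -0.94 0 0 0 0 0;-0.34 -0.94 0 0 0 0 0;-0.34 -0.94 0 0 0 0 0;-0.34 -0.94 0 0 0 0 0;-0.34 -0.94 0 0 0 0 0;0 0 0 0 0 0 0;0 0 0 0 0 0 0")

```text
time_s: 8.8
eef_pos: [0.5196, -0.227, 0.0322]
orientation: [-3.141, -0.0, 2.838]
force: [0.3, 0.5, -0.6]
opening: 0.0
grip_force: 0.0
```

Call:
play_rows(series="0.1 0.3 0 0 0 0 0;0 0 2.5 0 0 0 0;0 0 4 0 0 0 0;0 0 4 0 0 0 0.6;-2.1 1.4 4 0 0 0 0.6;-2.1 1.4 2 0 0 0 0.6;-2.1 1.4 0 0 0 0 0.6;0 0 0 0 0 0 0.6;0 0 0 0 0 0 0.6")

```text
time_s: 9.7
eef_pos: [0.4581, -0.1811, 0.1976]
orientation: [3.141, 0.001, 2.84]
force: [0.6, -0.3, 0.3]
opening: 0.051
grip_force: 0.0
```

Run:
```python
from h import *
d=grab('wrist','w3.png')
print(proj(d,(.4578,-.1814,.064)))
```

```text
(np.float64(309.8498417296723), np.float64(187.75519056370194))
```

View pics/w3.png

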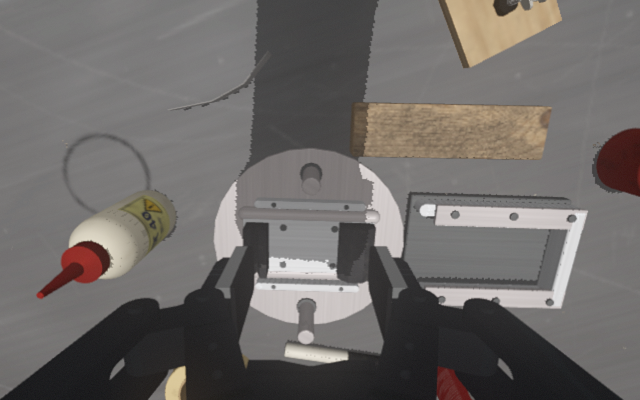

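The wrist view shows the carriage centred on the disc: the runner spans columns 237–380 and the disc 214–404. Post b is at about (311,180), as predicted. Next I'll lower onto post b.

Call:
play_rows(series="0 0 -3 0 0 0 0.6;0 0 -3 0 0 0 0.6;0 0 -3 0 0 0 0.6;0 0 -3 0 0 0 0.6;0 0 -3 0 0 0 0.6;0 0 -1.5 0 0 0 0.6;0 0 0 0 0 0 0.3;0 0 0 0 0 0 0.3;0 0 0 0 0 0 0.3")

```text
time_s: 10.65
eef_pos: [0.4585, -0.182, 0.0331]
orientation: [-3.141, 0.001, 2.839]
force: [1.2, 0.1, 0.1]
opening: 0.0259
grip_force: 0.0
```

```bash
python3 arc.py .4581 -.1811 0 -22 36 0.3
```

```text
0.2 0.62 0 0 0 -5.04 0.3;0.3 0.57 0 0 0 -5.04 0.3;0.36 0.55 0 0 0 -5.04 0.3;0.4 0.51 0 0 0 -5.04 0.3;0.45 0.47 0 0 0 -5.04 0.3;0.48 0.44 0 0 0 -5.04 0.3;0.53 0.38 0 0 0 -5.04 0.3;0.55 0.35 0 0 0 -5.04 0.3;0.58 0.29 0 0 0 -5.04 0.3;0.61 0.24 0 0 0 -5.04 0.3;0.62 0.18 0 0 0 -5.04 0.3;0.64 0.13 0 0 0 -5.04 0.3;0.65 0.07 0 0 0 -5.04 0.3;0.65 0.02 0 0 0 -5.04 0.3;0.65 -0.04 0 0 0 -5.04 0.3;0.64 -0.1 0 0 0 -5.04 0.3;0.63 -0.16 0 0 0 -5.04 0.3;0.62 -0.21 0 0 0 -5.04 0.3;0.59 -0.26 0 0 0 -5.04 0.3;0.57 -0.31 0 0 0 -5.04 0.3;0.54 -0.36 0 0 0 -5.04 0.3;0.51 -0.41 0 0 0 -5.04 0.3;0.47 -0.46 0 0 0 -5.04 0.3;0.42 -0.49 0 0 0 -5.04 0.3;0.39 -0.52 0 0 0 -5.04 0.3;0.33 -0.56 0 0 0 -5.04 0.3;0.28 -0.59 0 0 0 -5.04 0.3;0.24 -0.6 0 0 0 -5.04 0.3;0.17 -0.63 0 0 0 -5.04 0.3;0.12 -0.64 0 0 0 -5.04 0.3;0.07 -0.65 0 0 0 -5.04 0.3;0.01 -0.65 0 0 0 -5.04 0.3;-0.05 -0.65 0 0 0 -5.04 0.3;-0.11 -0.64 0 0 0 -5.04 0.3;-0.16 -0.63 0 0 0 -5.04 0.3;-0.22 -0.61 0 0 0 -5.04 0.3 159.4165405339377 -181.4165405339377
```

Call:
play_rows(series="0.2 0.62 0 0 0 -5.04 0.3;0.3 0.57 0 0 0 -5.04 0.3;0.36 0.55 0 0 0 -5.04 0.3;0.4 0.51 0 0 0 -5.04 0.3;0.45 0.47 0 0 0 -5.04 0.3;0.48 0.44 0 0 0 -5.04 0.3;0.53 0.38 0 0 0 -5.04 0.3;0.55 0.35 0 0 0 -5.04 0.3;0.58 0.29 0 0 0 -5.04 0.3")

```text
time_s: 11.55
eef_pos: [0.4967, -0.1395, 0.0332]
orientation: [3.141, -0.0, 2.044]
force: [-2.8, 0.0, -0.5]
opening: 0.0261
grip_force: 1.2
```

Call:
play_rows(series="0.61 0.24 0 0 0 -5.04 0.3;0.62 0.18 0 0 0 -5.04 0.3;0.64 0.13 0 0 0 -5.04 0.3;0.65 0.07 0 0 0 -5.04 0.3;0.65 0.02 0 0 0 -5.04 0.3;0.65 -0.04 0 0 0 -5.04 0.3;0.64 -0.1 0 0 0 -5.04 0.3;0.63 -0.16 0 0 0 -5.04 0.3;0.62 -0.21 0 0 0 -5.04 0.3;0.59 -0.26 0 0 0 -5.04 0.3;0.57 -0.31 0 0 0 -5.04 0.3;0.54 -0.36 0 0 0 -5.04 0.3;0.51 -0.41 0 0 0 -5.04 0.3;0.47 -0.46 0 0 0 -5.04 0.3")

```text
time_s: 12.95
eef_pos: [0.5808, -0.156, 0.0332]
orientation: [-3.141, -0.001, 0.813]
force: [-3.1, 0.3, 0.2]
opening: 0.0255
grip_force: 1.1
```

Call:
play_rows(series="0.42 -0.49 0 0 0 -5.04 0.3;0.39 -0.52 0 0 0 -5.04 0.3;0.33 -0.56 0 0 0 -5.04 0.3;0.28 -0.59 0 0 0 -5.04 0.3;0.24 -0.6 0 0 0 -5.04 0.3;0.17 -0.63 0 0 0 -5.04 0.3;0.12 -0.64 0 0 0 -5.04 0.3;0.07 -0.65 0 0 0 -5.04 0.3;0.01 -0.65 0 0 0 -5.04 0.3;-0.05 -0.65 0 0 0 -5.04 0.3;-0.11 -0.64 0 0 0 -5.04 0.3;-0.16 -0.63 0 0 0 -5.04 0.3;-0.22 -0.61 0 0 0 -5.04 0.3;0 0 0 0 0 0 0.3")

```text
time_s: 14.35
eef_pos: [0.5958, -0.2344, 0.033]
orientation: [-3.139, -0.001, -0.331]
force: [-0.7, 2.1, -0.1]
opening: 0.0255
grip_force: 1.3
```

Call:
play_rows(series="-0.07 -0.18 0 0 0 0 0.3;-0.05 -0.15 0 0 0 0 0.3;0 0 0 0 0 0 0.3")

```text
time_s: 14.65
eef_pos: [0.5958, -0.2346, 0.033]
orientation: [-3.135, -0.0, -0.324]
force: [2.3, 19.1, 7.7]
opening: 0.0254
grip_force: 9.3
```

Call:
play_rows(series="0.2 0.6 0 0 0 0 0.35;0 0 4 0 0 0 0.35;0 0 4 0 0 0 0.35;0 0 4 0 0 0 0.35;-2.2 0.8 3 0 0 0 0;-2.2 0.8 0 0 0 0 0;-2.2 0.8 0 0 0 0 0;0 0 0 0 0 0 0;0 0 0 0 0 0 0")

```text
time_s: 15.55
eef_pos: [0.5303, -0.208, 0.1829]
orientation: [-3.14, -0.001, -0.327]
force: [0.5, -0.1, 0.1]
opening: -0.0
grip_force: 0.0
```

Run:
```python
from h import *
d=grab('wrist','w4.png')
pv=np.array([.527,-.2065]);e=np.array([.3355,.942])
for x in(-.029,0,.039):print(x,proj(d,(*(pv+x*e),.026)))
```

```text
-0.029 (np.float64(343.59388480812646), np.float64(184.80875451802217))
0 (np.float64(311.1699551176739), np.float64(184.34184002902649))
0.039 (np.float64(267.5366471741311), np.float64(183.71644732784938))
```

View pics/w4.png

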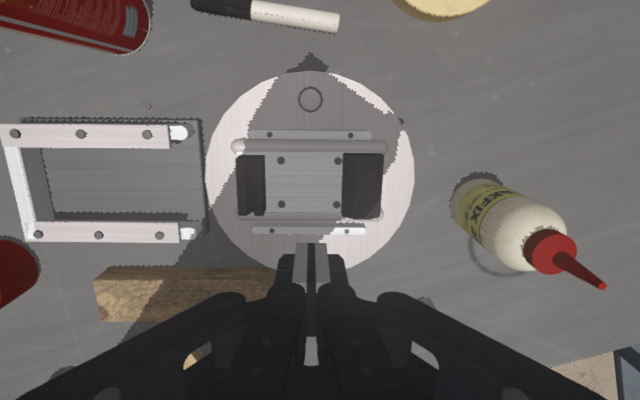

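The wrist view shows the carriage square on the disc, with the notched die on the nest side. The pocket spans columns 266–342 at row 184, as predicted. I'll enter it and push.

Call:
play_rows(series="-0.16 0.62 -3 0 0 0 0;0 0 -3 0 0 0 0;0 0 -3 0 0 0 0;0 0 -3 0 0 0 0;0 0 -2 0 0 0 0;0 0 -1 0 0 0 0;0 0 0 0 0 0 0")

```text
time_s: 16.3
eef_pos: [0.5282, -0.2025, 0.0315]
orientation: [3.141, 0.001, -0.328]
force: [-0.9, -0.6, 0.4]
opening: -0.0002
grip_force: 0.0
```

Call:
play_rows(series="0.34 0.94 0 0 0 0 0;0.34 0.94 0 0 0 0 0;0.34 0.94 0 0 0 0 0;0.34 0.94 0 0 0 0 0;0.34 0.94 0 0 0 0 0;0.34 0.94 0 0 0 0 0")

```text
time_s: 16.9
eef_pos: [0.5491, -0.1451, 0.0325]
orientation: [3.141, -0.0, -0.328]
force: [-1.1, -4.0, 3.0]
opening: -0.0
grip_force: 2.4
```

Call:
play_rows(series="0.34 0.94 0 0 0 0 0;0.34 0.94 0 0 0 0 0;0.34 0.94 0 0 0 0 0;0.34 0.94 0 0 0 0 0;0.34 0.94 0 0 0 0 0;0.34 0.94 0 0 0 0 0;0.34 0.94 0 0 0 0 0")

```text
time_s: 17.6
eef_pos: [0.5718, -0.0795, 0.032]
orientation: [3.141, 0.002, -0.328]
force: [-7.0, -5.5, 4.3]
opening: -0.0
grip_force: 3.9
```

Call:
play_rows(series="0.34 0.94 0 0 0 0 0;0.34 0.94 0 0 0 0 0;0.34 0.94 0 0 0 0 0;0.34 0.94 0 0 0 0 0;0.34 0.94 0 0 0 0 0;0.17 0.47 0 0 0 0 0;0 0 0 0 0 0 0")

```text
time_s: 18.3
eef_pos: [0.5912, -0.0269, 0.0319]
orientation: [-3.141, 0.001, -0.327]
force: [-0.4, 0.1, -0.2]
opening: -0.0001
grip_force: 0.0
```

Call:
play_rows(series="0.17 0.47 0 0 0 0 0;0.1 0.28 0 0 0 0 0;0.07 0.19 0 0 0 0 0;0 0 0 0 0 0 0")

```text
time_s: 18.7
eef_pos: [0.5947, -0.0186, 0.0322]
orientation: [-3.141, 0.0, -0.328]
force: [-0.8, -0.1, -0.4]
opening: 0.0002
grip_force: 0.2
```

Call:
play_rows(series="0.07 0.19 0 0 0 0 0;0.07 0.19 0 0 0 0 0;0 0 0 0 0 0 0")

```text
time_s: 19.0
eef_pos: [0.5961, -0.0155, 0.0323]
orientation: [3.141, -0.0, -0.328]
force: [-0.4, -3.8, -1.8]
opening: -0.0003
grip_force: 2.0
```

Call:
play_rows(series="0.07 0.19 0 0 0 0 0;0.07 0.19 0 0 0 0 0;0 0 0 0 0 0 0")

```text
time_s: 19.3
eef_pos: [0.5967, -0.0143, 0.0326]
orientation: [3.138, -0.001, -0.331]
force: [-7.6, -15.8, 4.7]
opening: -0.0001
grip_force: 8.9
```

Call:
play_rows(series="0.07 0.19 0 0 0 0 0;0.07 0.19 0 0 0 0 0;0 0 0 0 0 0 0")

```text
time_s: 19.6
eef_pos: [0.597, -0.0136, 0.0329]
orientation: [3.134, -0.001, -0.333]
force: [-15.0, -29.5, 8.5]
opening: 0.0003
grip_force: 16.9
```

The force climbs steeply with almost no motion, so the carriage is at the back stop. I'll withdraw and check.

Call:
play_rows(series="-0.17 -0.47 0 0 0 0 0;-0.34 -0.94 0 0 0 0 0;0 0 3 0 0 0 0;0 0 4 0 0 0 0;0 0 4 0 0 0 0;0 0 4 0 0 0 0;-1 -3 3 0 0 0 0;-1 -4 0 0 0 0 0;-1 -4 0 0 0 0 0;-1 -4 0 0 0 0 0;-1 -4 0 0 0 0 0;0 0 0 0 0 0 0;0 0 0 0 0 0 0")

```text
time_s: 20.9
eef_pos: [0.5436, -0.2124, 0.2125]
orientation: [-3.141, -0.001, -0.33]
force: [0.5, 0.4, 1.1]
opening: 0.0001
grip_force: 0.0
```

Run:
```python
from h import *
d=grab('wrist','w5.png')
pv=np.array([.527,-.2065]);e=np.array([.3355,.942])
for x,z in((.147,.026),(.215,.046),(.237,.046),(.246,.026)):print(x,proj(d,(*(pv+x*e),z)))
d=grab('top','t5.png')
```

```text
0.147 (np.float64(162.4751387709207), np.float64(188.95729970928227))
0.215 (np.float64(80.95671462705164), np.float64(193.61720485099448))
0.237 (np.float64(57.52331821541566), np.float64(193.3449940372618))
0.246 (np.float64(62.68265471926068), np.float64(187.80660357026989))
```

View pics/w5.png

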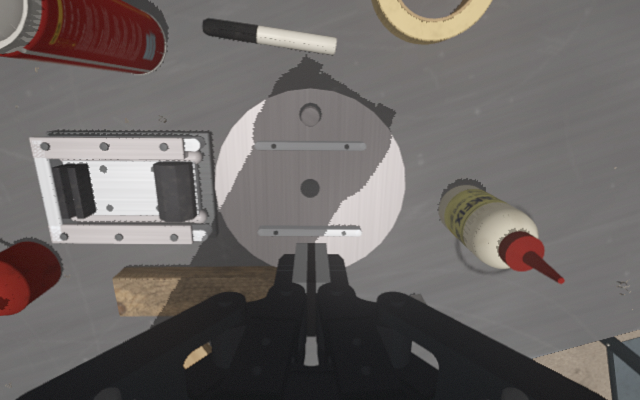

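The wrist view shows the carriage against the back stop and straight. The notched die is deep in the nest (columns 55–90) and the ridged die is at the mouth (156–195). The turntable is empty and the bystanders I can see are still standing.

```bash
python3 -c "
from plant import sign_off;print(sign_off())"
```

```text
the job is handed in; nothing more can be done
None
```

I turned the carriage end for end and pushed it home against the back stop, with the notched die deep in the nest and the ridged die next to the turntable. I've handed the job in at about 21 s, and no verdict was returned.

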